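Photograph the filled pill box

TASK

The filled pill box, the one whose lid stands open, has to be photographed for the double check. Swing the document camera by its upright grip until its lens is centred over that box's compartments; then press the large round button on the desk console fully down, let it come up again, and leave the camera over the box. Do not press the round button before the camera is in place, do not press the square key, and leave the pill boxes and the other loose things where they stand.

Things in the scene. Friction and masses are not known exactly. Their poses are not given: they have to be found in the camera images.
- grip (a point): Point on the axis of the camera's upright grip, near its middle: a black rubber cylinder, 26 mm across and 66 mm tall (212 to 278 mm above the table; this point is at 237 mm), standing on the grey camera head (90 x 66 x 44 mm), straight above the lens. The arm's stiff joint needs a sideways push of about 3 N here and stays where it is left.
- lens (a point): The document camera's lens: centre of the lower face of the short black barrel (44 mm across) under the camera head, 148 mm above the table. It moves only on a level circle of 280 mm radius about the pivot.
- pivot (a point): Point on the vertical axis of the camera arm, at the arm's height, 190 mm above the table (post top 215 mm above the table, on a round grey base 150 mm across, fixed). The arm is a flat aluminium bar 190 mm above the table.
- camera_arm (a joint): Angle of the camera arm about the pivot, in rad, from -1.15 to 1.15; 0 points from the post roughly towards the robot; it grows anticlockwise seen from above, so that the camera goes to the robot's right (-y). Stiff: it stays where it is left.
- box_middle (a point): Middle of the open pill box, at rim height (28 mm above the table): a white box, 120 x 52 x 28 mm, with tablets in its row of four compartments; its white lid stands open, leaning outwards, along one long side (70 mm high; not counted in this middle). It is in any of three places under the camera's circle, its middle within 20 mm of that circle.
- open_box: The same open pill box, loose, about 150 g; origin under its middle on the table, x along its 120 mm length, y towards the side with the open lid.
- shut_box_a: A pill box of the same size with its lid shut (32 mm high), loose; origin under its middle. Not to be photographed or moved.
- shut_box_b: Another shut pill box, the same.
- release_top (a point): Centre of the top of the large round white button, 48 mm across, in a round black housing on the grey desk console (85 x 160 x 35 mm, fixed, on the left or right of the robot). 59 mm above the table when up; pushed straight down, it travels 8 mm and needs 6 N to be fully down; a spring brings it back.
- release (a joint): Travel of the round button in m: 0 up, 0.008 fully down.
- power_top (a point): Centre of the top of the smaller square key (36 mm) on the same console, 82 mm from the round button, 55 mm above the table: it switches the station off; not to be pressed.
- power_key (a joint): Travel of the square key in m: 0 up, 0.005 fully down. A spring holds it up.
- medicine_bottle: Amber bottle, 64 mm across, 140 mm tall, standing; origin under its middle.
- tablet_jar: White jar, 72 mm across, 85 mm tall, standing between the boxes and the camera's post; origin under its middle.
- carton: Plain brown cardboard carton, 120 x 50 x 35 mm, lying to the left of the pill boxes; origin under its middle, x along its length.
- mug: Blue mug, 80 mm across, 90 mm tall; origin under its middle.
Mind the look-alikes: they are no part of the job. Leave any yellow look-alike of the part that bears release_top alone. Leave any yellow look-alike of the shut_box_b alone.

How it is judged:
On the way, in this order (a step that is already met when the one before it is completed fails the run):
1. the camera stands still with its lens over the middle of the open pill box (within 30 mm, seen from above) (horizontal distance between lens and box_middle below 0.03 m and velocity of joint camera_arm between -0.05 and 0.05 rad/s), for 0.3 s.
2. the round button is fully down (at least 6.5 of its 8 mm) with the camera still there (horizontal distance between lens and box_middle below 0.03 m and value of joint release above 0.0065 m), for 0.05 s.
3. the round button has come up again (value of joint release below 0.001 m), for 0.1 s.
At the end, for the whole second after the job is handed in: The lens is within 30 mm of the middle of the open pill box, seen from above; the camera arm is still; the round button is up again (within 1 mm); the pill boxes are at rest (all of step 1 and value of joint release below 0.001 m and linear speed of each of open_box, shut_box_a, shut_box_b below 0.02 m/s); the robot touches nothing.
It fails at once if the round button is pressed (more than 3 mm) while the lens is not over the open pill box (value of joint release above 0.003 m and not (horizontal distance between lens and box_middle below 0.03 m)).
It fails at once if the square key is pressed (more than 2 mm) (value of joint power_key above 0.002 m).
It fails at once if a pill box is shifted by more than 15 mm (distance of any of open_box, shut_box_a, shut_box_b from where it was at the start of the episode above 0.015 m).
It fails at once if another loose thing (bottle, jar, carton, mug) is shifted by more than 30 mm (distance of any of medicine_bottle, tablet_jar, carton, mug from where it was at the start of the episode above 0.03 m).
It also fails if it takes over 58 s, if anything falls off the work surface, if the arm or the gripper's body presses on something with over 40 N, if the wrist force passes 120 N, or if a joint passes its speed limit or range.

ROBOT

A 6-joint arm with a two-finger parallel gripper is mounted at the origin on the work surface. World frame = base frame: x ahead of the robot, y to its left, z up, the work surface at z = 0. Lengths are in m, angles in rad, forces in N, time in s.
With the tool pointing down it reaches from about 0.375 to 0.9 m from the base axis. Payload 3.1 kg.
Tool frame: the origin (TCP) lies midway between the tips of the shut fingers; the grasp point (between the pads) lies 19 mm behind it; z points along the fingers, y is the line along which they close (so a half turn about z gives the same grasp; the last joint's range is limited). The gripper opens to 87 mm and grips with 3 to 60 N. Pads are 19 mm wide; open, the fingers measure 117 mm over their backs; the gripper's body (75 mm by 190 mm) begins 51 mm behind the grasp point.
Start: joints at [1.127, 0.527, 1.433, -0, 1.181, -0.178], TCP at [0.164, 0.603, 0.201] pointing down, gripper open.
Joint ranges: [-3.08, 3.08], [-0.75, 2.2], [0.22, 2.44], [-1.43, 4.57], [0, 2.65], [-2.85, 2.85]. Speed limits (rad/s): [2.79, 2.79, 3.14, 3.14, 3.14, 3.14].

INTERFACE

Orientations are given as a unit quaternion [x, y, z, w].
In Python, from rig import robot gives the robot as it stands. The module is installed in compiled form; this text tells all that it offers.
- The arm moves only by the tool play_rows, never from a script. Its arguments are lists of equal length, an entry for each row: "gripper": the closure, from -1 (fully open) to 1 (shut); "delta_pos": the shift along the tool's x, y, z in cm, a list of three; "turn": the turn, a rotation vector about the tool's x, y, z in rad, a list of three. A call has 1 to 12 rows; each row is the pose to reach, as a shift and turn from the pose commanded when the call began, along the tool's axes at that moment; what a row does not reach only later rows make up. A row lasts 1/8 s, in which the tool goes at most 62.5 mm and 10.7 degrees, less where a joint would pass 70% of its speed; a pose out of reach is approached as far as the arm can. A call with a gripper value outside its range is refused whole. The fingers move at their own pace and stop on an object; "squeeze" is the grip in N (left out, the last holds). Time passes only in rows, so rows that repeat a pose let the fingers close. It gives the time, the measured TCP pose, the force, the opening and the grip force at its end, in the units of the state.
- robot.get_obs(): the state, without advancing time (a new reading comes with each control period).
- robot.camera(name): name is "scene" or "top" or "wrist"; returns a dict with "color" (400x640x3 uint8, red, green, blue), "vfov" (degrees; the focal length in pixels is half the picture's height over the tangent of half this angle, whatever the lens; pixels are square), "cx", "cy" (the principal point, pixels), "R" (3x3) and "t" (3): a world point X has camera coordinates R X + t. Camera axes: x right, y down, z forward; pixel columns grow to the right and rows downward; lengths in m; the calibration is good to about 2 mm. The wrist camera is an equidistant fisheye: a pixel r from the principal point sees the ray r / f radians off the axis. A picture is of the moment at which its call begins. There is no depth.
- robot.hand_in(): hands the job in; it is judged then, once.
The state is a dict: "time": time; "q": joint angles; "joint_velocities": joint speeds; "joint_torque": joint torques, N m; "position": TCP position; "tool_rot": TCP orientation; "ft_force": force on the tool from outside, world axes, zero at the start; "moment": the same for the moment, N m; "grip_width": finger opening in m; "grip_force": force on a finger pad.
Only numpy, scipy, OpenCV 4.12 (cv2) and the standard library are available. Lean on these libraries where they do the work, as an engineer would, in place of code of your own. Each camera call takes 0.05 s, during which the arm holds its last target. There are 200 camera calls.

## Working session

There is one attempt and no reset: what is moved stays moved. The work goes in short steps, Python scripts to look and compute and a tool call to move; the robot and the scene stay as the last step left them, time stands still between calls to the robot, and variables do not carry over. Pictures are saved under pics/ and viewed, at most 10 in all, crops included, and the job is handed in when it is done.

Besides the shell and the picture viewer there is one more tool, called after ">>>" as a command line: name --argument value ..., lists and objects as JSON in quotes. play_rows: Moves the arm, as the interface text tells. Its arguments: {"type":"object","properties":{"gripper":{"type":"array","items":{"type":"number"}},"delta_pos":{"type":"array","items":{"type":"array","items":{"type":"number"}}},"turn":{"type":"array","items":{"type":"array","items":{"type":"number"}}},"squeeze":{"type":"number"}},"required":["gripper","delta_pos","turn"]}

```bash
mkdir -p pics
cat > h.py <<'E'
import numpy as np, cv2, json
from rig import robot
def snap(n,f):
    c=robot.camera(n); cv2.imwrite(f'pics/{f}.png',c['color'][:,:,::-1]); 
    np.savez(f'pics/{f}.npz',**c); return c
def load(f): return dict(np.load(f'pics/{f}.npz'))
def ray(c,u,v,):
    f=200/np.tan(np.radians(float(c['vfov']))/2); d=np.array([(u-c['cx'])/f,(v-c['cy'])/f,1.]);R=c['R']
    return -R.T@c['t'], R.T@d
def onz(c,u,v,z):
    o,d=ray(c,u,v); return o+d*(z-o[2])/d[2]
def proj(c,X):
    f=200/np.tan(np.radians(float(c['vfov']))/2); p=c['R']@np.array(X)+c['t']; return [round(float(f*p[0]/p[2]+c['cx']),1),round(float(f*p[1]/p[2]+c['cy']),1)]
E
python3 - <<'E'
from h import *
for n in('scene','top'):
    c=snap(n,n+'0'); print(n,c['vfov'],-c['R'].T@c['t'],c['R'])
print(robot.get_obs())
E
```

```text
scene 46.93414398675211 [1.49232989 0.51922457 0.89407253] [[-0.46799945  0.88355214  0.01766737]
 [ 0.47272575  0.26718421 -0.83972791]
 [-0.74666383 -0.38464038 -0.54271991]]
top 48.318296156179315 [0.23961572 0.01835373 1.76017633] [[-2.67357819e-02 -9.99642093e-01  9.39749561e-04]
 [-9.86068378e-01  2.62183284e-02 -1.64261234e-01]
 [ 1.64177805e-01 -5.31830986e-03 -9.86416425e-01]]
{'time': 0.1, 'q': array([ 1.12753673e+00,  5.28373335e-01,  1.43377678e+00, -2.22101905e-05,
        1.18138030e+00, -1.78498331e-01]), 'joint_velocities': array([ 0.0006172 , -0.00258406, -0.00077364,  0.00117375,  0.00093306,
        0.00020223]), 'joint_torque': array([-2.74668009e-04, -4.40982163e+01, -1.77149606e+01,  6.34884741e-02,
        5.33724285e-02, -4.68135363e-05]), 'position': array([0.16322218, 0.60258722, 0.19966861]), 'tool_rot': array([ 1.31990065e-01,  9.91250566e-01, -9.25575797e-04, -2.86598029e-04]), 'ft_force': array([-1.23068503, -0.24458875,  0.2139793 ]), 'moment': array([-0.01694173,  0.04555935, -0.04609807]), 'grip_force': 0.0, 'grip_width': 0.08706826393120025}
```

View pics/scene0.png

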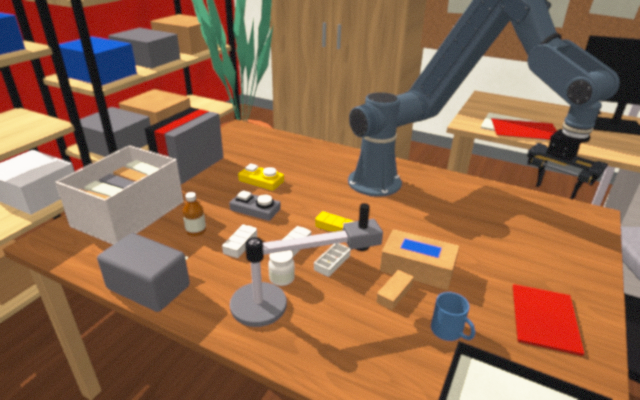

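View pics/top0.png

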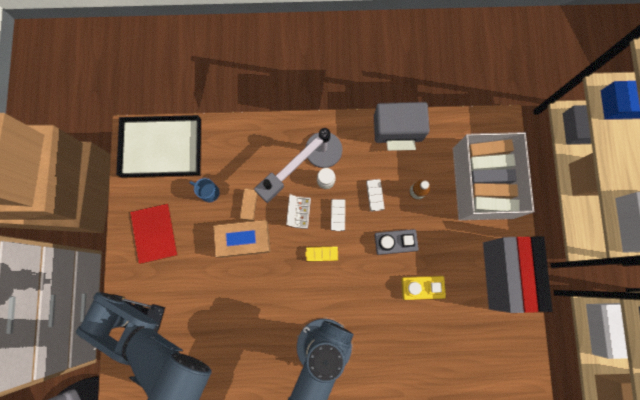

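The top view shows the camera head at (268,186), the post at (325,133), the open box at about (298,211), the shut boxes at (338,215) and (375,195), and the grey console with its round button at (387,242) and square key at (408,241). The yellow look-alikes are at (322,254) and (424,288). I'll enlarge this area to measure it.

Run:
```python
from h import *
a=cv2.imread('pics/top0.png')[120:260,230:430]; cv2.imwrite('pics/topc.png',cv2.resize(a,None,fx=4,fy=4,interpolation=cv2.INTER_CUBIC))
a=cv2.imread('pics/scene0.png')[180:330,215:415]; cv2.imwrite('pics/scc.png',cv2.resize(a,None,fx=4,fy=4,interpolation=cv2.INTER_CUBIC))
```

```text
(no output)
```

View pics/topc.png

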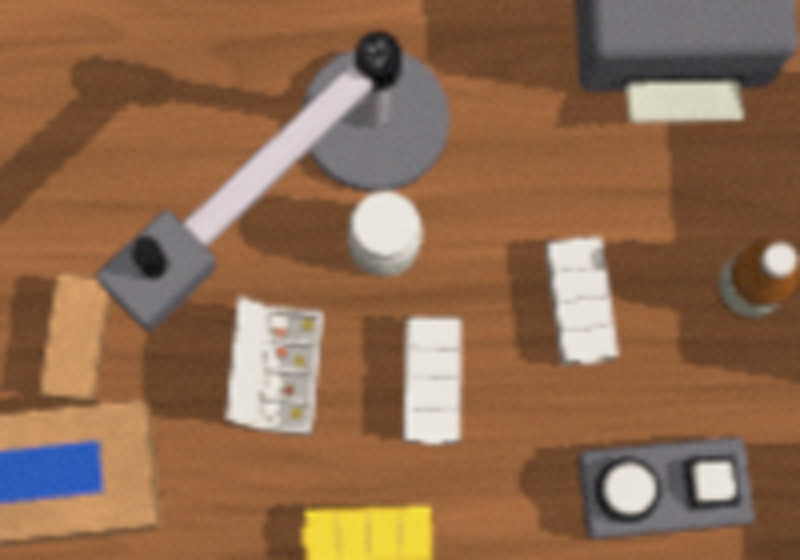

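View pics/scc.png

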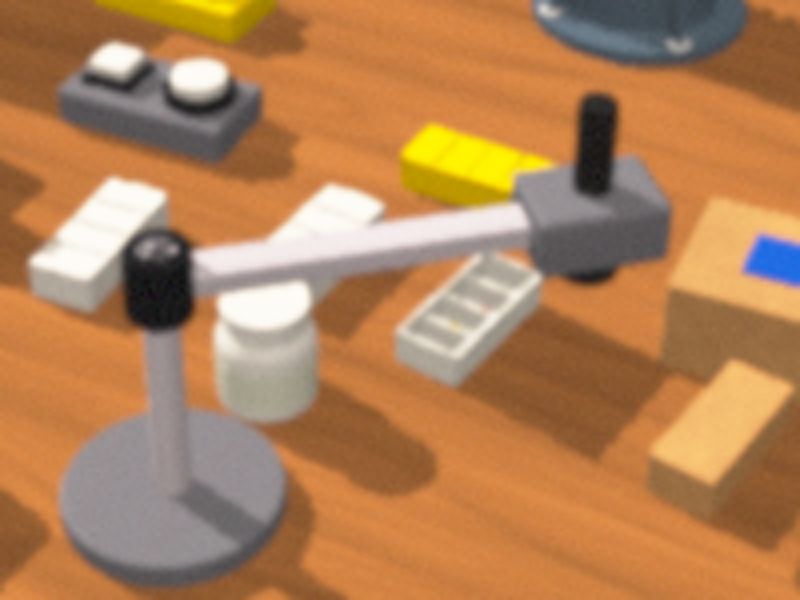

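The open box's rim is at about crop (265–322, 305–432), with its lid to the left. The round button is at crop (628,488), the key at (714,481) and the grip at (150,256). I'll turn these into world points and check them across both views.

Run:
```python
from h import *
np.set_printoptions(precision=4,suppress=True)
t=load('top0'); s=load('scene0')
T=lambda u,v,z: onz(t,230+(u+.5)/4-.5,120+(v+.5)/4-.5,z)
S=lambda u,v,z: onz(s,215+(u+.5)/4-.5,180+(v+.5)/4-.5,z)
print('box corners top',*[T(*p,.028) for p in((322,311),(312,433),(262,428),(270,303))])
print('box corners scene',*[S(*p,.028) for p in((397,333),(452,362),(541,285),(488,252))])
print('lid top corners @.09',T(240,298,.09),T(228,422,.09))
print('button',T(628,488,.059),S(199,78,.059),'key',T(714,481,.055),S(117,62,.055))
print('pivot base',T(377,119,.01),S(173,490,.01),'posttop',T(378,58,.215),S(157,250,.215))
print('grip top',T(146,245,.278),S(599,100,.278))
print('jar',T(386,222,.085),S(264,300,.085),'bottle',T(778,260,.14))
print('carton',T(76,338,.035)); print('shut',T(432,380,.032),T(582,300,.032))
B=T(292,369,.028); print(B,proj(s,B))
for X in ([*B[:2],.09],): print(proj(s,X))
```

```text
box corners top [0.5723 0.0353 0.028 ] [0.4512 0.048  0.028 ] [0.4575 0.0967 0.028 ] [0.5817 0.0865 0.028 ]
box corners scene [0.5721 0.0406 0.028 ] [0.5812 0.09   0.028 ] [0.4697 0.1091 0.028 ] [0.4524 0.0563 0.028 ]
lid top corners @.09 [0.5751 0.1126 0.09  ] [0.4562 0.1259 0.09  ]
button [ 0.3866 -0.2531  0.059 ] [ 0.3904 -0.2488  0.059 ] key [ 0.3914 -0.3364  0.055 ] [ 0.3981 -0.3286  0.055 ]
pivot base [ 0.773  -0.0253  0.01  ] [ 0.7686 -0.0233  0.01  ] posttop [ 0.7676 -0.0228  0.215 ] [ 0.7729 -0.0194  0.215 ]
grip top [0.5854 0.1812 0.278 ] [0.5788 0.1826 0.278 ]
jar [ 0.6471 -0.0291  0.085 ] [ 0.6463 -0.0254  0.085 ] bottle [ 0.5878 -0.3906  0.14  ]
carton [0.5504 0.2773 0.035 ]
shut [ 0.4999 -0.0709  0.032 ] [ 0.5758 -0.2217  0.032 ]
[0.5151 0.0661 0.028 ] [330.5, 254.8]
[331.2, 238.1]
```

Both views agree: pivot (0.770, −0.022), grip (0.581, 0.183), which is 0.278 m from the pivot against the 0.280 m given. The box middle is at about (0.514, 0.069) and the button at (0.388, −0.251). Next I'll go above the grip.

>>> play_rows --gripper '[-1, -1, -1, -1, -1, -1, -1, -1, -1, -1, -1, -1]' --delta_pos '[[0, 0, -6], [-2, -1, -11], [-8, -4.6, -12], [-14, -8, -12], [-20, -11.5, -12], [-26, -15, -12], [-32, -18.5, -12], [-38, -22, -12], [-44, -25.4, -12], [-49, -28.3, -12], [-51.3, -29.6, -12], [-51.3, -29.6, -12]]' --turn '[[0, 0, 0], [0, 0, 0], [0, 0, 0], [0, 0, 0], [0, 0, 0], [0, 0, 0], [0, 0, 0], [0, 0, 0], [0, 0, 0], [0, 0, 0], [0, 0, 0], [0, 0, 0]]'

```text
time: 1.6
position: [0.5837, 0.1797, 0.3194]
tool_rot: [0.135, 0.991, -0.001, -0.0]
ft_force: [-0.6, -0.2, -0.7]
grip_width: 0.087
grip_force: 0.0
```

Run:
```python
from h import *
o=robot.get_obs();print(o['time'],o['position'],o['tool_rot'])
snap('wrist','w1')
```

```text
1.6 [0.58373404 0.17970344 0.31942234] [ 1.34641852e-01  9.90894191e-01 -5.11699673e-04 -1.09767207e-04]
```

View pics/w1.png

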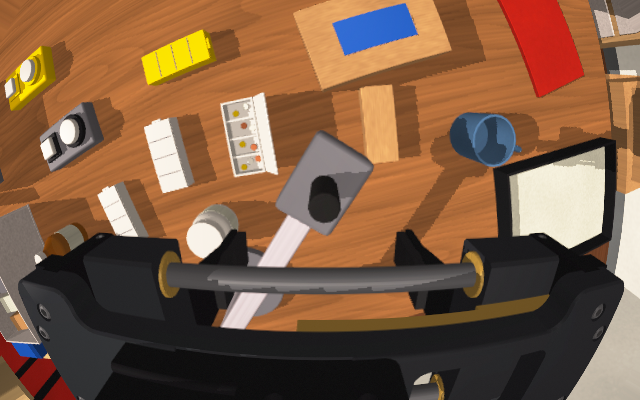

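The wrist view shows the grip between the fingers at about (325,200) and the open box's rim at corners (221,103), (230,177) and about (270,172). I'll cross-check the measurements with this view.

```bash
cat >> h.py <<'E'
def fproj(c,X):
    f=200/np.tan(np.radians(float(c['vfov']))/2); p=c['R']@np.array(X)+c['t']; r=np.hypot(p[0],p[1]); th=np.arctan2(r,p[2]); return np.round([c['cx']+f*th*p[0]/r,c['cy']+f*th*p[1]/r],1)
def fonz(c,u,v,z):
    f=200/np.tan(np.radians(float(c['vfov']))/2); d=np.array([u-c['cx'],v-c['cy']]); r=np.hypot(*d); th=r/f
    d=c['R'].T@np.array([*(d/r*np.sin(th)),np.cos(th)]); o=-c['R'].T@c['t']; return np.round(o+d*(z-o[2])/d[2],4)
E
python3 - <<'E'
from h import *
c=load('w1'); print(-c['R'].T@c['t'],c['vfov'])
print('grip top/bot',fproj(c,(.581,.183,.278)),fproj(c,(.581,.183,.212)))
print('box',*[fonz(c,*p,.028) for p in((221,103),(230,177),(270,172))])
print('btn',fonz(c,70,131,.059),'key',fonz(c,49,149,.055))
print(fproj(c,(.514,.069,.028)))
g=cv2.cvtColor(c['color'],cv2.COLOR_RGB2GRAY)
m=(g<50).astype(np.uint8); n,l,s,ce=cv2.connectedComponentsWithStats(m[150:232,290:360]); print([(x.tolist(),y.tolist()) for x,y in zip(s,ce) if x[4]>100])
E
```

```text
[0.50939141 0.20135379 0.50251951] 65.70646984690485
grip top/bot [323.1 208.4] [322.7 187. ]
box [0.4524 0.0548 0.028 ] [0.5698 0.0319 0.028 ] [0.5805 0.0979 0.028 ]
btn [ 0.3888 -0.2415  0.059 ] key [ 0.3956 -0.3229  0.055 ]
[240.4 137.2]
[([0, 0, 70, 82, 4591], [34.63058157264213, 38.329122195600085]), ([18, 26, 32, 46, 1149], [33.978241949521326, 49.17406440382942])]
```

>>> play_rows --gripper '[-1, -1, -1, -1, 0, 0.5, 1, 1, 1]' --delta_pos '[[0, 0, 4], [0, 0, 7], [0, 0, 8.4], [0, 0, 8.4], [0, 0, 8.4], [0, 0, 8.4], [0, 0, 8.4], [0, 0, 8.4], [0, 0, 8.4]]' --turn '[[0, 0, 0], [0, 0, 0], [0, 0, 0], [0, 0, 0], [0, 0, 0], [0, 0, 0], [0, 0, 0], [0, 0, 0], [0, 0, 0]]' --squeeze 12

```text
time: 2.78
position: [0.5812, 0.1832, 0.2367]
tool_rot: [0.132, 0.991, 0.0, 0.0]
ft_force: [0.2, 0.2, -0.7]
grip_width: 0.0448
grip_force: 0.0
```

>>> play_rows --gripper '[1, 1, 1, 1]' --delta_pos '[[0, 0, 0], [0, 0, 0], [0, 0, 0], [0, 0, 0]]' --turn '[[0, 0, 0], [0, 0, 0], [0, 0, 0], [0, 0, 0]]'

```text
time: 3.28
position: [0.5812, 0.1831, 0.2365]
tool_rot: [0.132, 0.991, -0.0, -0.0]
ft_force: [0.3, -0.9, 0.1]
grip_width: 0.0255
grip_force: 12.0
```

>>> play_rows --gripper '[1, 1, 1, 1, 1, 1, 1, 1, 1, 1, 1, 1]' --delta_pos '[[0.65, -1.1, 0], [1.27, -2.2, 0], [1.8, -3.4, 0], [2.3, -4.5, 0], [2.7, -5.6, 0], [3.1, -6.8, 0], [3.4, -8, 0], [3.7, -9.1, 0], [4, -11, 0], [4.15, -12.2, 0], [4.2, -12.7, 0], [4.2, -12.7, 0]]' --turn '[[0, 0, 0], [0, 0, 0], [0, 0, 0], [0, 0, 0], [0, 0, 0], [0, 0, 0], [0, 0, 0], [0, 0, 0], [0, 0, 0], [0, 0, 0], [0, 0, 0], [0, 0, 0]]'

```text
time: 4.78
position: [0.5048, 0.071, 0.2365]
tool_rot: [0.132, 0.991, -0.001, -0.002]
ft_force: [-5.0, 1.7, 3.9]
grip_width: 0.0254
grip_force: 12.0
```

>>> play_rows --gripper '[1, 1, 1, 1]' --delta_pos '[[0, 0, 0], [0, 0, 0], [0, 0, 0], [0, 0, 0]]' --turn '[[0, 0, 0], [0, 0, 0], [0, 0, 0], [0, 0, 0]]'

```text
time: 5.28
position: [0.5048, 0.071, 0.2365]
tool_rot: [0.132, 0.991, -0.001, -0.002]
ft_force: [-4.8, 2.1, 3.7]
grip_width: 0.0253
grip_force: 12.0
```

>>> play_rows --gripper '[0, -1, -1, -1, -1, -1, -1, -1, -1, -1]' --delta_pos '[[0, 0, 0], [0, 0, 0], [0, 0, 0], [0, 0, 0], [0, 0, 0], [0, 0, 0], [0, 0, -3], [0, 0, -7], [0, 0, -10], [0, 0, -10]]' --turn '[[0, 0, 0], [0, 0, 0], [0, 0, 0], [0, 0, 0], [0, 0, 0], [0, 0, 0], [0, 0, 0], [0, 0, 0], [0, 0, 0], [0, 0, 0]]'

```text
time: 6.52
position: [0.509, 0.0716, 0.339]
tool_rot: [0.132, 0.991, 0.0, 0.003]
ft_force: [0.1, 0.5, 0.8]
grip_width: 0.0872
grip_force: 0.0
```

Run:
```python
from h import *
snap('scene','s2');snap('wrist','w2')
a=cv2.imread('pics/s2.png')[180:330,215:415]; b=cv2.imread('pics/w2.png')
cv2.imwrite('pics/c2.png',np.vstack([cv2.resize(a,None,fx=2,fy=2,interpolation=cv2.INTER_CUBIC),cv2.resize(b[:,:],(400,250))]) if 0 else cv2.resize(a,None,fx=4,fy=4,interpolation=cv2.INTER_CUBIC))
```

```text
(no output)
```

View pics/c2.png

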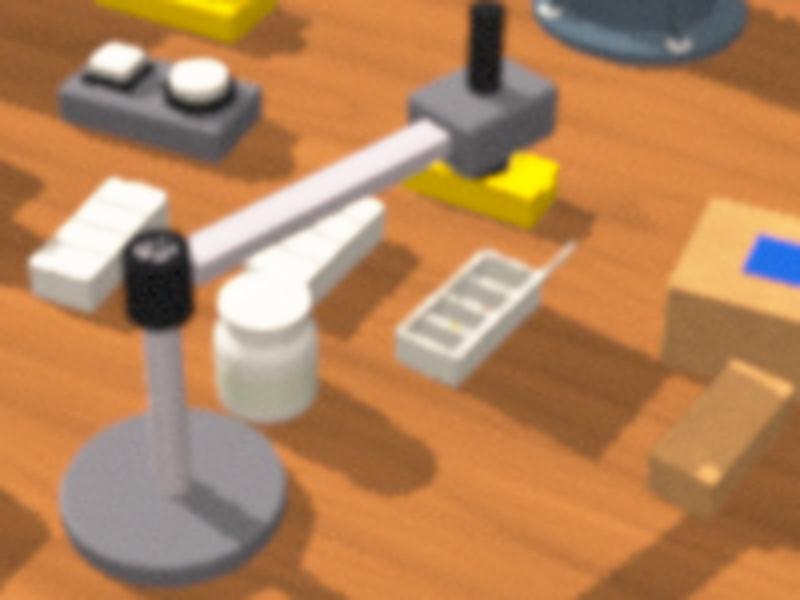

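View pics/w2.png

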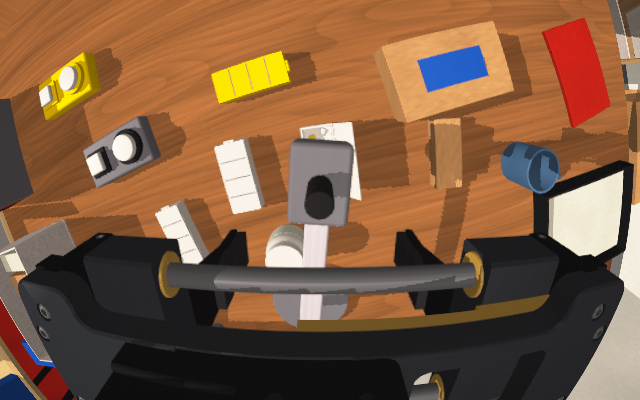

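The scene view shows the head over the box with the grip top at crop (487,9). The wrist view shows the grip top at about (319,205), the button at (123,148) and the key at (97,164). I'll check the lens and the button.

Run:
```python
from h import *
s=load('s2');c=load('w2')
S=lambda u,v,z: onz(s,215+(u+.5)/4-.5,180+(v+.5)/4-.5,z)
print('grip',S(487,8,.278),fonz(c,319,208,.278),fproj(c,(.507,.071,.278)),'lens',S(485,168,.148))
print('box low edge',S(397,333,.028),S(488,252,.028))
def blob(img,rect,th=170):
    x,y,w,h=rect; r=img[y:y+h,x:x+w].astype(int); m=((r.min(2)>th)).astype(np.uint8)
    n,l,st,ce=cv2.connectedComponentsWithStats(m); return [(ce[i]+[x,y],st[i].tolist()) for i in range(1,n) if st[i,4]>40]
for p,st in blob(c['color'],(80,125,70,60)): print('w',p,st,fonz(c,*p,.059),fonz(c,*p,.055))
t=load('top0')
for p,st in blob(t['color'],(375,230,45,25)): print('t',p,st,onz(t,*p,.059),onz(t,*p,.055))
for p,st in blob(s['color'],(228,185,55,35)): print('s',p,st,onz(s,*p,.059),onz(s,*p,.055))
```

```text
grip [0.50967723 0.07174174 0.278     ] [0.5096 0.0704 0.278 ] [318.8 204.9] lens [0.50908198 0.07581489 0.148     ]
box low edge [0.57207858 0.04059964 0.028     ] [0.45235924 0.05628043 0.028     ]
w [121.9088729  147.48441247] [32, 10, 21, 26, 417] [ 0.3858 -0.2508  0.059 ] [ 0.3854 -0.2538  0.055 ]
w [ 94.04385965 164.10964912] [6, 28, 17, 23, 228] [ 0.3916 -0.3287  0.059 ] [ 0.3913 -0.3324  0.055 ]
t [387.15740741 241.69444444] [7, 6, 12, 12, 108] [ 0.38623204 -0.25509531  0.059     ] [ 0.38657678 -0.25573827  0.055     ]
t [408.23376623 239.97402597] [29, 6, 10, 9, 77] [ 0.39066346 -0.33600868  0.059     ] [ 0.39101862 -0.3368419   0.055     ]
s [243.57352941 194.23529412] [10, 6, 13, 8, 68] [ 0.39901744 -0.32890953  0.059     ] [ 0.39378047 -0.33297209  0.055     ]
s [263.88461538 198.56730769] [29, 10, 15, 9, 104] [ 0.38820181 -0.25224568  0.059     ] [ 0.38291303 -0.25594103  0.055     ]
```

The lens is at about (0.509, 0.072), some 6 mm from the box middle, and the box hasn't moved. The button is at (0.387, −0.252). I'll move above it and shut the fingers.

>>> play_rows --gripper '[-1, -1, 0, 1, 1, 1, 1, 1, 1, 1, 1, 1]' --delta_pos '[[0.4, -4, 0], [0.9, -9, 0], [1.4, -14, 0], [1.9, -19, 0], [2.4, -24, 0], [2.9, -29, 3], [3.4, -34.3, 7], [3.4, -34.3, 11], [3.4, -34.3, 15], [3.4, -34.3, 19], [3.4, -34.3, 20], [3.4, -34.3, 20]]' --turn '[[0, 0, 0], [0, 0, 0], [0, 0, 0], [0, 0, 0], [0, 0, 0], [0, 0, 0], [0, 0, 0], [0, 0, 0], [0, 0, 0], [0, 0, 0], [0, 0, 0], [0, 0, 0]]'

```text
time: 8.12
position: [0.3844, -0.2499, 0.1359]
tool_rot: [0.132, 0.991, 0.001, -0.001]
ft_force: [-0.2, 0.6, -0.6]
grip_width: 0.0016
grip_force: 0.0
```

>>> play_rows --gripper '[1, 1, 1, 1]' --delta_pos '[[0, 0, 0], [0, 0, 0], [0, 0, 0], [0, 0, 0]]' --turn '[[0, 0, 0], [0, 0, 0], [0, 0, 0], [0, 0, 0]]'

```text
time: 8.62
position: [0.385, -0.2506, 0.137]
tool_rot: [0.132, 0.991, -0.0, 0.0]
ft_force: [0.0, 0.1, 0.1]
grip_width: 0.0007
grip_force: 0.0
```

Run:
```python
from h import *
snap('scene','s3')
a=cv2.imread('pics/s3.png')[130:280,215:415]
cv2.imwrite('pics/c3.png',cv2.resize(a,None,fx=4,fy=4,interpolation=cv2.INTER_CUBIC))
```

```text
(no output)
```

View pics/c3.png

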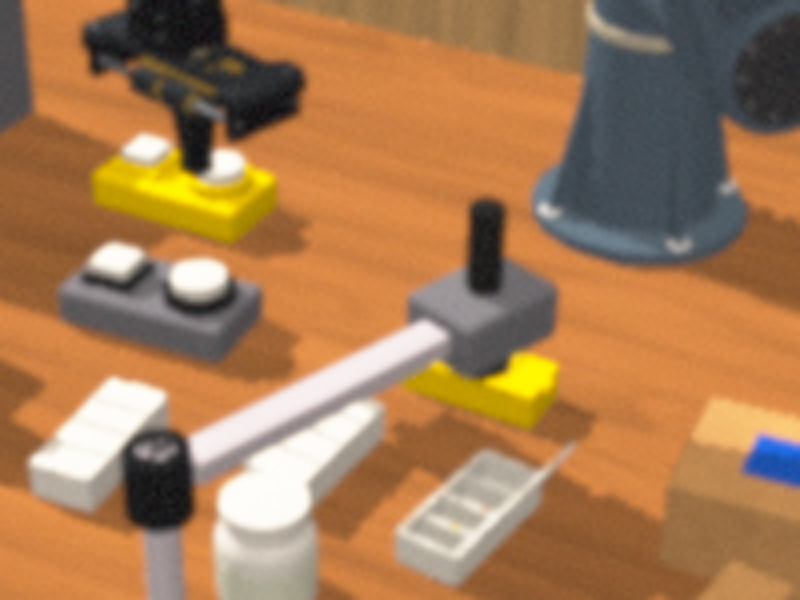

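The fingertips, at crop (196,170), are 78 mm above the grey console's round button at (199,280), and the camera is still over the box. Going down.

>>> play_rows --gripper '[1, 1, 1, 1, 1, 1]' --delta_pos '[[0, 0, 4], [0, 0, 6.5], [0, 0, 7.4], [0, 0, 8.0], [0, 0, 8.5], [0, 0, 8.5]]' --turn '[[0, 0, 0], [0, 0, 0], [0, 0, 0], [0, 0, 0], [0, 0, 0], [0, 0, 0]]'

```text
time: 9.43
position: [0.385, -0.2506, 0.0518]
tool_rot: [0.132, 0.991, -0.0, 0.0]
ft_force: [0.2, -0.2, -0.1]
grip_width: 0.0005
grip_force: 0.0
```

No contact force at 51.8 mm, where I expected about 5 N. I'll check before going lower.

Run:
```python
from h import *
print(robot.get_obs()['ft_force'])
snap('scene','s4');snap('top','t4')
a=cv2.imread('pics/s4.png')[170:230,215:295]; b=cv2.imread('pics/t4.png')[205:265,360:440]
cv2.imwrite('pics/c4.png',np.hstack([cv2.resize(x,None,fx=5,fy=5,interpolation=cv2.INTER_CUBIC) for x in(a,b)]))
```

```text
[ 0.22173138 -0.2406568  -0.12881753]
```

View pics/c4.png

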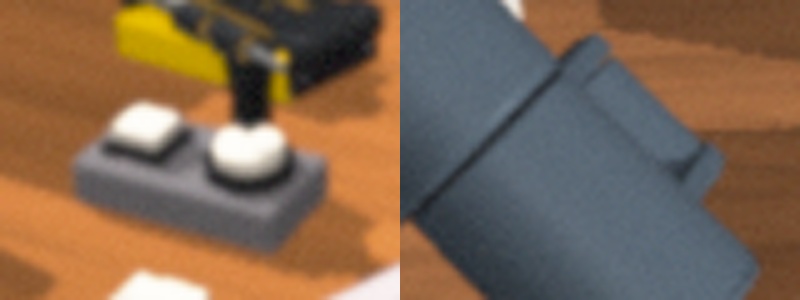

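The tip reaches the button's rear edge: the notch is at panel (250,133), against a button centre of about (250,148). I'll project the numbers to see the offset.

Run:
```python
from h import *
s=load('s4')
def pan(X):
    p=proj(s,X); return [round((p[0]-215)*5+2,1),round((p[1]-170)*5+2,1)]
print('tcp',pan((.385,-.2506,.0518)))
for n,X in dict(c=(.387,-.252,.059),xm=(.363,-.252,.059),xp=(.411,-.252,.059),ym=(.387,-.276,.059),yp=(.387,-.228,.059),cdown=(.387,-.252,.051)).items(): print(n,pan(X))
a=s['color']
for v in range(190,212): print(v,a[v,252:276].min(1).tolist())
```

```text
tcp [251.5, 152.0]
c [247.5, 144.0]
xm [267.0, 128.0]
xp [228.0, 160.5]
ym [218.5, 135.0]
yp [277.5, 153.5]
cdown [248.0, 154.0]
190 [50, 49, 53, 57, 67, 70, 66, 71, 62, 47, 34, 24, 27, 15, 17, 18, 31, 26, 32, 27, 24, 37, 43, 46]
191 [54, 54, 59, 64, 62, 66, 68, 67, 56, 43, 32, 23, 25, 22, 23, 24, 29, 43, 48, 50, 51, 50, 52, 55]
192 [70, 70, 67, 68, 68, 65, 68, 67, 58, 44, 35, 29, 24, 19, 16, 25, 31, 46, 56, 62, 60, 56, 55, 60]
193 [89, 82, 78, 76, 72, 71, 68, 70, 65, 53, 49, 42, 26, 27, 34, 44, 42, 51, 68, 68, 68, 68, 63, 61]
194 [109, 103, 101, 98, 89, 87, 87, 87, 100, 99, 98, 77, 60, 62, 83, 101, 100, 91, 82, 74, 67, 64, 67, 68]
195 [100, 107, 121, 129, 122, 122, 127, 150, 171, 181, 172, 148, 122, 127, 163, 182, 180, 163, 132, 95, 71, 69, 66, 69]
196 [73, 97, 128, 143, 147, 154, 181, 218, 233, 239, 234, 219, 197, 211, 230, 238, 236, 227, 195, 136, 88, 68, 68, 70]
197 [62, 94, 126, 146, 155, 176, 218, 240, 247, 248, 247, 244, 240, 241, 246, 248, 246, 243, 228, 172, 105, 73, 70, 66]
198 [71, 98, 121, 141, 153, 186, 233, 246, 249, 250, 249, 248, 248, 248, 248, 247, 246, 242, 227, 178
[... 814 characters left out ...]
5, 37, 38, 45, 75, 91, 102]
206 [149, 150, 149, 137, 112, 79, 53, 44, 42, 43, 50, 47, 54, 52, 42, 41, 35, 33, 40, 53, 69, 85, 97, 103]
207 [145, 149, 147, 142, 131, 117, 94, 74, 55, 46, 41, 35, 38, 38, 39, 42, 41, 56, 66, 77, 91, 97, 97, 90]
208 [130, 135, 139, 142, 140, 137, 124, 115, 95, 76, 65, 62, 60, 61, 63, 66, 69, 82, 89, 93, 99, 96, 90, 80]
209 [108, 114, 125, 126, 131, 135, 137, 134, 121, 115, 102, 99, 93, 92, 95, 100, 99, 101, 105, 104, 96, 90, 84, 78]
210 [96, 99, 100, 104, 113, 119, 123, 126, 128, 132, 126, 127, 120, 117, 120, 119, 123, 115, 111, 101, 94, 82, 80, 74]
211 [90, 89, 93, 92, 95, 100, 101, 108, 116, 119, 122, 125, 127, 130, 129, 135, 133, 126, 111, 92, 82, 77, 76, 76]
```

Run:
```python
from h import *
s=load('s3');t=load('s4')
p=proj(s,(.385,-.2506,.137)); print('tip s3 expected',p)
u=int(round(p[0])); 
print([s['color'][v,u-8:u+9].min(1).tolist() for v in range(int(p[1])-6,int(p[1])+5)])
for v in range(193,208): print(v,s['color'][v,256:273].min(1).tolist(),t['color'][v,256:273].min(1).tolist())
o=robot.get_obs();print(o['position'],o['q'],o['joint_torque'],o['ft_force'])
```

```text
tip s3 expected [263.8, 178.4]
[[0, 0, 0, 0, 0, 13, 15, 24, 40, 56, 93, 140, 201, 235, 241, 240, 238], [0, 0, 0, 0, 0, 0, 0, 33, 63, 98, 135, 172, 204, 221, 224, 219, 208], [0, 0, 0, 0, 0, 0, 0, 19, 79, 119, 148, 169, 185, 187, 183, 174, 162], [0, 0, 0, 0, 0, 0, 0, 0, 51, 100, 128, 138, 143, 145, 140, 136, 125], [0, 0, 0, 0, 0, 0, 0, 0, 0, 30, 63, 80, 91, 92, 88, 80, 68], [0, 0, 0, 0, 0, 0, 0, 0, 0, 0, 0, 0, 4, 20, 6, 0, 0], [0, 0, 0, 0, 0, 0, 0, 0, 0, 0, 0, 0, 0, 0, 0, 0, 0], [0, 0, 0, 0, 0, 0, 0, 0, 0, 0, 0, 0, 0, 0, 0, 0, 0], [0, 0, 0, 0, 0, 0, 0, 0, 0, 0, 0, 0, 0, 0, 0, 0, 0], [0, 0, 0, 0, 0, 0, 0, 0, 0, 0, 0, 0, 0, 0, 0, 0, 0], [0, 0, 0, 0, 0, 0, 0, 0, 0, 0, 0, 0, 0, 0, 0, 0, 0]]
193 [73, 72, 69, 68, 73, 74, 77, 81, 87, 89, 91, 85, 79, 68, 70, 66, 67] [72, 71, 68, 70, 65, 53, 49, 42, 26, 27, 34, 44, 42, 51, 68, 68, 68]
194 [94, 85, 85, 91, 104, 116, 127, 138, 145, 149, 147, 140, 119, 94, 84, 72, 70] [89, 87, 87, 87, 100, 99, 98, 77, 60, 62, 83, 101, 100, 91, 82, 74, 67]
195 [122, 120, 129, 149, 171, 192, 197, 210, 219, 221, 221, 211, 192, 163, 131, 94, 70] [122, 122, 127, 150, 1
[... 1609 characters left out ...]
91, 55, 41, 46, 61, 74, 90, 93, 96, 94, 85, 76, 62, 42, 33, 38, 47] [89, 50, 43, 51, 61, 78, 87, 96, 95, 92, 87, 74, 60, 45, 37, 38, 45]
206 [109, 81, 58, 44, 39, 43, 43, 49, 52, 50, 49, 36, 29, 35, 41, 48, 69] [112, 79, 53, 44, 42, 43, 50, 47, 54, 52, 42, 41, 35, 33, 40, 53, 69]
207 [132, 113, 91, 73, 54, 39, 38, 37, 32, 38, 39, 37, 47, 55, 66, 78, 90] [131, 117, 94, 74, 55, 46, 41, 35, 38, 38, 39, 42, 41, 56, 66, 77, 91]
[ 0.38508812 -0.25069485  0.05197945] [-8.21067940e-01  5.75213708e-01  1.96974873e+00  1.34903765e-05
  5.95656860e-01 -2.12714066e+00] [-1.13430951e-02 -3.52089322e+01 -6.91487476e+00 -4.04511346e-02
  4.51764674e-02  4.40039821e-05] [ 0.09572901  0.82522842 -0.4329485 ]
```

The button hasn't moved. The visible fingertip is about 4.7 px higher than the TCP projects, so it is hovering roughly 12–18 mm above the button. I'll go down in small steps and watch the force.

>>> play_rows --gripper '[1, 1, 1, 1]' --delta_pos '[[0, 0, 0.3], [0, 0, 0.6], [0, 0, 0.6], [0, 0, 0.6]]' --turn '[[0, 0, 0], [0, 0, 0], [0, 0, 0], [0, 0, 0]]'

```text
time: 10.02
position: [0.3848, -0.2504, 0.0455]
tool_rot: [0.132, 0.991, 0.0, -0.0]
ft_force: [-0.1, -0.0, 0.0]
grip_width: 0.0003
grip_force: 0.0
```

>>> play_rows --gripper '[1, 1, 1, 1]' --delta_pos '[[0, 0, 0.2], [0, 0, 0.4], [0, 0, 0.4], [0, 0, 0.4]]' --turn '[[0, 0, 0], [0, 0, 0], [0, 0, 0], [0, 0, 0]]'

```text
time: 10.52
position: [0.3848, -0.2504, 0.0415]
tool_rot: [0.132, 0.991, 0.0, -0.0]
ft_force: [0.7, -0.3, -0.5]
grip_width: 0.0007
grip_force: 0.0
```

>>> play_rows --gripper '[1, 1, 1]' --delta_pos '[[0, 0, 0.2], [0, 0, 0.3], [0, 0, 0.3]]' --turn '[[0, 0, 0], [0, 0, 0], [0, 0, 0]]'

```text
time: 10.9
position: [0.3848, -0.2504, 0.0385]
tool_rot: [0.132, 0.991, 0.0, -0.0]
ft_force: [-0.4, 0.5, -0.0]
grip_width: 0.0005
grip_force: 0.0
```

Run:
```python
from h import *
t=snap('scene','s5'); print(robot.get_obs()['ft_force'])
for v in range(193,208): print(v,t['color'][v,256:273].min(1).tolist())
```

```text
[ 0.25853529  0.36891622 -1.49501426]
193 [72, 70, 71, 69, 61, 45, 40, 28, 23, 21, 19, 20, 31, 45, 62, 65, 63]
194 [99, 88, 83, 89, 82, 61, 43, 27, 29, 25, 24, 19, 30, 48, 64, 68, 68]
195 [126, 119, 126, 147, 150, 115, 64, 34, 27, 25, 21, 18, 40, 70, 97, 89, 74]
196 [147, 156, 180, 214, 214, 162, 92, 45, 22, 23, 22, 34, 60, 114, 148, 130, 90]
197 [154, 173, 218, 237, 235, 192, 124, 66, 44, 37, 47, 63, 101, 155, 181, 159, 104]
198 [155, 188, 231, 246, 243, 220, 176, 127, 87, 77, 93, 122, 148, 177, 189, 161, 110]
199 [142, 184, 232, 246, 247, 241, 231, 199, 155, 137, 147, 168, 184, 189, 183, 149, 99]
200 [112, 156, 221, 241, 246, 246, 244, 234, 210, 184, 185, 194, 189, 184, 166, 134, 90]
201 [83, 125, 183, 221, 232, 239, 239, 235, 222, 202, 192, 193, 183, 167, 151, 117, 77]
202 [80, 96, 146, 178, 196, 204, 211, 210, 199, 186, 177, 171, 163, 144, 128, 94, 61]
203 [77, 71, 103, 134, 153, 161, 169, 170, 168, 166, 160, 148, 140, 118, 97, 64, 40]
204 [79, 53, 68, 91, 105, 122, 138, 142, 144, 139, 130, 119, 101, 85, 60, 43, 37]
205 [92, 57, 48, 50, 63, 76, 87, 96, 96, 92, 86, 71, 60, 46, 39, 33, 48]
206 [109, 80, 60, 45, 45, 44, 48, 49, 55, 51, 42, 36, 31, 35, 40, 50, 71]
207 [132, 116, 96, 74, 55, 47, 36, 37, 37, 38, 39, 36, 42, 50, 66, 79, 90]
```

The tip, now at row 198.5 in the middle of the button top, is just about touching. Pressing in steps.

>>> play_rows --gripper '[1, 1, 1, 1]' --delta_pos '[[0, 0, 0.2], [0, 0, 0.4], [0, 0, 0.5], [0, 0, 0.5]]' --turn '[[0, 0, 0], [0, 0, 0], [0, 0, 0], [0, 0, 0]]'

```text
time: 11.45
position: [0.3849, -0.2506, 0.0336]
tool_rot: [0.132, 0.991, -0.0, 0.0]
ft_force: [0.2, 0.8, 3.5]
grip_width: 0.0004
grip_force: 1.8
```

Contact at 3.5 N. Continuing.

>>> play_rows --gripper '[1, 1, 1, 1]' --delta_pos '[[0, 0, 0.2], [0, 0, 0.4], [0, 0, 0.4], [0, 0, 0.4]]' --turn '[[0, 0, 0], [0, 0, 0], [0, 0, 0], [0, 0, 0]]'

```text
time: 11.95
position: [0.385, -0.2506, 0.0296]
tool_rot: [0.132, 0.991, -0.0, 0.0]
ft_force: [-0.6, 0.1, 5.1]
grip_width: 0.0004
grip_force: 2.8
```

>>> play_rows --gripper '[1, 1, 1]' --delta_pos '[[0, 0, 0.2], [0, 0, 0.3], [0, 0, 0.3]]' --turn '[[0, 0, 0], [0, 0, 0], [0, 0, 0]]'

```text
time: 12.32
position: [0.385, -0.2506, 0.029]
tool_rot: [0.132, 0.991, -0.001, 0.001]
ft_force: [-3.9, 2.4, 30.1]
grip_width: 0.0006
grip_force: 15.0
```

It's at the stop: 30 N and no further travel. Going up now.

>>> play_rows --gripper '[1, 1, 1, 1, 1, 1, 1, 1, 1]' --delta_pos '[[0, 0, -0.3], [0, 0, -2], [0, 0, -6], [0, 0, -12], [0, 0, -15], [0, 0, -15], [0, 0, -15], [0, 0, -15], [0, 0, -15]]' --turn '[[0, 0, 0], [0, 0, 0], [0, 0, 0], [0, 0, 0], [0, 0, 0], [0, 0, 0], [0, 0, 0], [0, 0, 0], [0, 0, 0]]'

```text
time: 13.45
position: [0.3843, -0.2499, 0.1753]
tool_rot: [0.132, 0.991, 0.001, -0.001]
ft_force: [-0.3, 1.1, -0.2]
grip_width: 0.0002
grip_force: 0.0
```

Run:
```python
from h import *
t=snap('scene','s6');s=load('s2'); 
d=np.abs(t['color'].astype(int)-s['color']).max(2)
print('button',d[190:208,254:275].max(),'camera/boxes',d[175:280,310:360].max(),'shut',d[220:260,220:250].max(), robot.get_obs()['ft_force'])
```

```text
button 22 camera/boxes 71 shut 12 [ 0.43417877 -0.45725097 -0.79155431]
```

Run:
```python
from h import *
t=load('s6');s=load('s3')
d=np.abs(t['color'].astype(int)-s['color']).max(2)
print(d[175:280,310:360].max(),d[190:208,254:275].max())
print(robot.hand_in())
```

```text
72 17
the job is handed in; nothing more can be done
None
```

I swung the camera over the open pill box, pressed the grey console's round button to its stop (30 N) and let it come up. I then withdrew the arm and handed the job in; no verdict came back. The lens measured about 6 mm from the box middle before the press. The last picture shows the button back up, but I handed in without tracing a leftover brightness difference around the camera head and open box (72 of 255 levels), so I did not re-confirm the camera's position after the press.

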